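# Bar the spools, try the caddy lid, free its catch if caught, hold the lid open

### The job

Get the mending caddy open for refilling. First swing the steel keeper bar shut over the thread spools until it clicks into its detent, and only then, before touching the release slide, tug the lid up by its knob to find out whether the hidden catch is holding it; if it is caught, let go and slide the release fully away from the lid. Then lift the lid by its knob to about 45 degrees and finish while still holding it open there, with the bar still shut, the spools in their bay and the things round about left where they are.

Things in the scene. Friction and masses are not known exactly. Their poses are not given: they have to be found in the camera images.
- caddy: grey mending caddy fixed on the worktop, 166 x 228 x 55 mm (x, y, z). Origin: centre of its underside; x away from the robot, y left, z up, turned up to 0.35 rad. In its frame (mm, used below): right, a catch housing (y -111 to -46, top z 55) with the release slide; middle, a case (y -45 to 75) under a hinged lid; left, a bay along x at y 97.5 for three thread spools, with a keeper bar
- lid (a joint): lid angle, rad: 0 shut, grows as it rises, stop at 1.15. 0.2 to 0.33 kg; falls shut if let go at any angle. A hidden bolt, out of sight while shut, may hold it (about half of all starts): caught, it rises freely about 0.08 rad (10 mm at the knob), then stops hard (a bolt that only just catches may slip off under a firm tug); not caught, it keeps rising.
- lid_knob (a point): centre of the steel mushroom knob on the lid, 28 mm across at its widest, which is 1 mm above this point; top 11 mm above and lid surface 33 mm below this point. At caddy x -45, y 15, z 93 when shut, 127 mm from the hinge axis.
- release (a joint): travel of the release slide, m: 0 home (nearest the lid), grows as it moves away from the lid (caddy -y) to its stop at 0.034; it takes 2 to 5 N and stays where it is left. From 0.018 on it has pushed the bolt clear of the lid, and the bolt stays clear.
- release_tab (a point): grip point of the release slide: an upright steel fin 20 mm along caddy x, 8 mm along caddy y, 32 mm high, its top 8 mm above this point, this point 25 mm above the housing top and 21 mm above the lid surface. At caddy x 0, y -60, z 80 when home.
- bar (a joint): keeper bar angle, rad: 0 shut against its end stop along the bay, grows as its near end swings out to the left (caddy +y); starts between 0.6 and 1.2. Vertical hinge axis at caddy x 71, y 97.5. Stays where it is left. The last 0.12 rad goes over a sprung ball (about 5 N at the post); past the ball it snaps to below 0.02 and stays.
- bar_post (a point): grip point on the upright round post at the free end of the keeper bar: 14 mm diameter, its top 14 mm above this point, the bar's top 19 mm below it; 128 mm from the bar's hinge axis, z 83. The bar is 12 mm wide and 6 mm thick, its top at z 64.
- thread_spool_5: mustard yellow thread spool, 25 mm diameter, 43 mm high, standing loose in one of the bay's three 30 mm cells (caddy x -29, 5 or 39; floor z 8, walls up to z 26); origin: centre of its underside, z axis up
- thread_spool_6: purple thread spool, 25 mm diameter, 43 mm high, standing loose in one of the bay's three 30 mm cells (caddy x -29, 5 or 39; floor z 8, walls up to z 26); origin: centre of its underside, z axis up
- thread_spool_7: teal thread spool, 25 mm diameter, 43 mm high, standing loose in one of the bay's three 30 mm cells (caddy x -29, 5 or 39; floor z 8, walls up to z 26); origin: centre of its underside, z axis up
- dosing_cap_1: loose bystander: white dosing cap, 65 mm across, 40 mm high, to the right of the caddy; origin: centre of its underside
- soap_bar: loose bystander: block of laundry soap, 80 x 98 x 30 mm, right of the caddy; origin: centre of its underside
- wash_timer: loose bystander: red wind-up timer, 60 x 67 x 62 mm, behind and right of the caddy; origin: centre of its underside
- tape_measure: loose bystander: pocket tape measure, 64 x 56 x 53 mm, far right; origin: centre of its underside
- powder_scoop: loose bystander: powder scoop, 61 x 152 x 44 mm, right; origin: centre of its underside
- peg_3: loose bystander: clothes peg, 15 x 72 x 12 mm, lying close to the caddy's right side; origin: centre of its underside
- detent (a point): the sprung detent ball on its block at the bay's near end (block caddy x -81 to -61, top z 46), this point at x -71, y 104, z 52. An end stop 6 mm wide stands on its lid side, up to z 64; the shut bar lies against it.
- lid_hinge (a point): middle of the lid's hinge axis, which runs along caddy y: at caddy x 75, y 15, z 52. White lid, 155 x 118 x 8 mm, top at z 60 when shut; its hinge is on the far edge and the knob near its front edge.
Mind the look-alikes: they are no part of the job. Leave any orange or red look-alike of the thread_spool_7 alone.

How it is judged:
By the outcome, as a careful person would: the job done as asked, in the order asked, and still so for the second after the job is handed in, while the arm keeps its last pose, push and grip.
It also fails if it takes over 67 s, if anything falls off the work surface, if the arm or the gripper's body presses on something with over 40 N, if the wrist force passes 120 N, or if a joint passes its speed limit or range.

### The arm

A 6-joint arm with a two-finger parallel gripper is mounted at the origin on a cart in front of the work surface, level with it; the furniture and walls round the work are solid. World frame = base frame: x ahead of the robot, y to its left, z up, the work surface at z = 0. Lengths are in m, angles in rad, forces in N, time in s.
With the tool pointing down it reaches from about 0.375 to 0.9 m from the base axis. Payload 3.1 kg.
Tool frame: the origin (TCP) lies at the centre of the arm's flange, where the gripper is bolted on; the fingertips stand 182 mm ahead of it and the grasp point (between the pads) lies 164 mm ahead of it; z points along the fingers, y is the line along which they close (so a half turn about z gives the same grasp; the last joint's range is limited). The gripper opens to 87 mm and grips with 3 to 60 N. Pads are 19 mm wide; open, the fingers measure 117 mm over their backs; the gripper's body (75 mm by 190 mm) begins 51 mm behind the grasp point.
Start: joints at [-1.45, 0.527, 1.433, -0, 1.181, -0.178], TCP at [0.184, -0.597, 0.405] pointing down, gripper open.
Joint ranges: [-3.08, 3.08], [-0.75, 2.2], [0.22, 2.44], [-1.43, 4.57], [0, 2.65], [-2.85, 2.85]. Speed limits (rad/s): [2.79, 2.79, 3.14, 3.14, 3.14, 3.14].

### API

Orientations are given as a unit quaternion [x, y, z, w].
In Python, from rig import * gives the robot as it stands.
- The arm moves only by the tool move_arm, never from a script. Its argument "commands" is a list that holds one entry, the list of rows, each a list of 6 numbers: the shift along the tool's x, y, z in units of 40 mm (1.0 is 40 mm), then the turn, a rotation vector about the tool's x, y, z in rad. A call has 1 to 12 rows; each row is the pose to reach, as a shift and turn from the pose commanded when the call began, along the tool's axes at that moment; what a row does not reach only later rows make up. A row lasts 1/8 s, in which the tool goes at most 62.5 mm and 10.7 degrees, less where a joint would pass 70% of its speed; a pose out of reach is approached as far as the arm can. A call with a gripper value outside its range is refused whole. "claw" is the closure, from -1 (fully open) to 1 (shut), so that 0 is half open, set as the call begins (left out, the last holds). The fingers move at their own pace and stop on an object; "squeeze" is the grip in N (left out, the last holds). Time passes only in rows, so rows that repeat a pose let the fingers close. It gives the time, the measured TCP pose, the force, the opening and the grip force at its end, in the units of the state.
- get_obs(): the state, without advancing time (a new reading comes with each control period).
- camera(name): name is "scene" or "side" or "wrist"; returns a dict with "pixels" (384x512x3 uint8, blue, green, red), "range_z" (384x512 float32, m along the optical axis (not along the pixel's ray), 0 where there is no reading), "camera_matrix" (3x3 intrinsics, pixels), "extrinsics" (4x4, takes a point from world to camera coordinates). Camera axes: x right, y up, looking along -z (the intrinsics and any distortion apply to the point x, -y, -z); pixel columns grow to the right and rows downward; lengths in m; the calibration is good to about 2 mm. A picture is of the moment at which its call begins.
- hand_in(): hands the job in; it is judged then, once.
The state is a dict: "time": time; "q": joint angles; "joint_velocities": joint speeds; "joint_torque": joint torques, N m; "position": TCP position; "tool_rot": TCP orientation; "ft_force": force on the tool from outside, world axes, zero at the start; "moment": the same for the moment, N m; "grip_width": finger opening in m; "grip_force": force on a finger pad.
Only numpy, scipy, OpenCV 4.12 (cv2) and the standard library are available. Lean on these libraries where they do the work, as an engineer would, in place of code of your own. Each camera call takes 0.05 s, during which the arm holds its last target. There are 200 camera calls.

## Working session

There is one attempt and no reset: what is moved stays moved. The work goes in short steps, Python scripts to look and compute and a tool call to move; the robot and the scene stay as the last step left them, time stands still between calls to the robot, and variables do not carry over. Pictures are saved under pics/ and viewed, at most 10 in all, crops included, and the job is handed in when it is done.

Besides the shell and the picture viewer there is one more tool, called as name(argument=value, ...) on one line, values as JSON. move_arm: Moves the arm, as the interface text tells. Its arguments: {"type":"object","properties":{"commands":{"type":"array","items":{"type":"array","items":{"type":"array","items":{"type":"number"}}}},"claw":{"type":"number"},"squeeze":{"type":"number"}},"required":["commands"]}

```bash
mkdir -p pics; ls
cat > h.py <<'E'
from rig import *
import numpy as np, cv2
from scipy.spatial.transform import Rotation as R
def world(c,mask=None):
    K=c["camera_matrix"];E=c["extrinsics"];d=c["range_z"]
    v,u=np.mgrid[0:d.shape[0],0:d.shape[1]]
    x=(u-K[0,2])/K[0,0]*d; y=-(v-K[1,2])/K[1,1]*d
    P=np.stack([x,y,-d,np.ones_like(d)],-1)
    return (P@np.linalg.inv(E).T)[...,:3]
E
python3 - <<'E'
from h import *
o=get_obs();print(o)
for n in("scene","side"):
    c=camera(n);cv2.imwrite(f"pics/{n}0.png",cv2.resize(c["pixels"],None,fx=1.5,fy=1.5));np.savez(f"{n}0.npz",**c)
    print(n,c["camera_matrix"],c["extrinsics"],(c["range_z"]>0).mean())
E
```

```text
pics
{'time': 0.0, 'q': array([-1.45049172e+00,  5.28475348e-01,  1.43392690e+00,  1.21411555e-05,
        1.18138130e+00, -1.78510308e-01]), 'joint_velocities': array([ 6.67775233e-04,  1.41853308e-04, -1.53593868e-03, -1.18479261e-04,
        9.83903202e-05, -1.96544638e-04]), 'joint_torque': array([ 3.62959790e-04, -4.40043640e+01, -1.76593351e+01,  6.32353686e-02,
        5.83069073e-02, -1.73220487e-04]), 'position': array([ 0.18397303, -0.59694322,  0.40375773]), 'tool_rot': array([ 9.88859203e-01,  1.48849845e-01,  3.74873258e-05, -1.09482051e-03]), 'ft_force': array([ 0.07842515, -0.41844144, -0.0990266 ]), 'moment': array([0.03847238, 0.01246771, 0.02023072]), 'grip_force': 0.0, 'grip_width': 0.08683118181344013}
scene [[403.01491953   0.         261.18039601]
 [  0.         403.01491953 197.54599529]
 [  0.           0.           1.        ]] [[-0.87445721 -0.48503801  0.00791888  0.33277996]
 [ 0.30803264 -0.54258195  0.78148622 -0.38368642]
 [-0.37475388  0.68581554  0.62387225 -0.87512468]
 [ 0.          0.          0.          1.        ]] 0.9960378011067709
side [[358.75019535   0.         257.56653736]
 [  0.         358.75019535 185.89421589]
 [  0.           0.           1.        ]] [[ 0.96646698 -0.25660497  0.00977104 -0.58003883]
 [ 0.16816241  0.66120002  0.73111965  0.02214278]
 [-0.19406955 -0.70495987  0.68217929 -1.35797219]
 [ 0.          0.          0.          1.        ]] 0.9960479736328125
```

View pics/scene0.png

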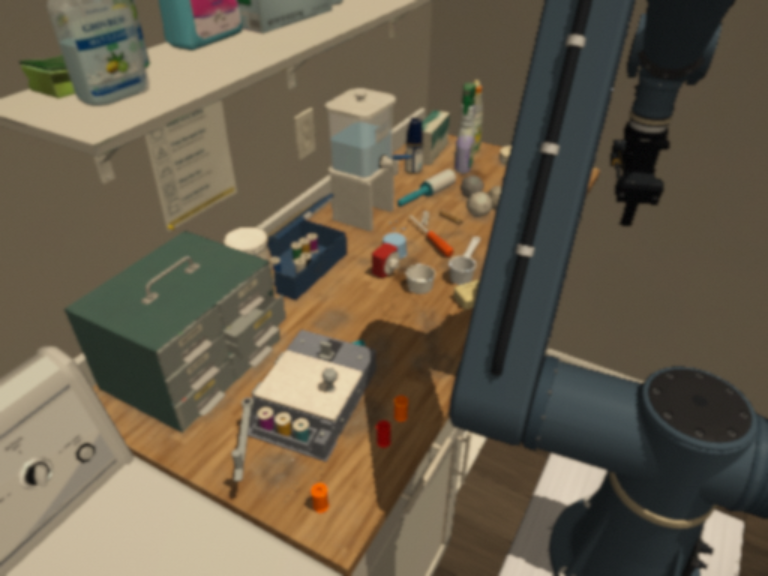

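View pics/side0.png

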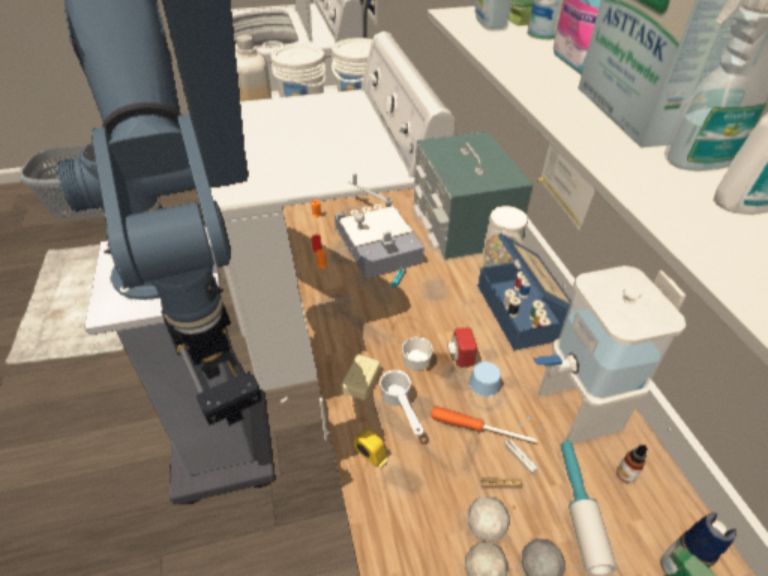

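The scene view shows the caddy at about (310,390), with the white lid and knob at (328,378). The slide is at (328,350), the spools are along (265–302, 420) and the bar is swung out at (240,445). The red and orange look-alikes at (384,433), (400,408) and (320,497) lie outside the bay. Next I'll measure.

Run:
```python
from h import *
c=dict(np.load("scene0.npz"));W=world(c);p=c["pixels"]
s=dict(np.load("side0.npz"));Ws=world(s);ps=s["pixels"]
for n,W_,p_,roi in(("scene",W,p,(150,215,260,315)),("side",Ws,ps,(215,110,290,190))):
    m=np.zeros(p_.shape[:2],np.uint8);x0,y0,x1,y1=roi
    ok=(np.abs(W_[...,2]-0.06)<0.008)&(p_.min(2)>110)
    m[y0:y1,x0:x1]=ok[y0:y1,x0:x1]
    k,l,st,ce=cv2.connectedComponentsWithStats(m);i=1+st[1:,4].argmax();m=l==i
    P=W_[m];print(n,m.sum(),P[:,2].mean(),cv2.minAreaRect((P[:,:2]*1000).astype(np.float32)))
    # high things
    h=np.zeros_like(m,np.uint8);h[y0:y1,x0:x1]=((W_[...,2]>0.078)&(W_[...,2]<.12))[y0:y1,x0:x1]
    k,l,st,ce=cv2.connectedComponentsWithStats(h)
    for j in range(1,k):
        if st[j,4]>4:
            Q=W_[l==j];print(st[j],ce[j],Q.mean(0).round(4),Q.min(0).round(4),Q.max(0).round(4))
a=cv2.resize(p[205:345,135:260],None,fx=4,fy=4,interpolation=2)
cv2.imwrite("pics/crop1.png",a)
```

```text
scene 2397 0.059018399940786025 ((569.425048828125, -54.46076965332031), (163.74632263183594, 183.50888061523438), 7.787543773651123)
[150 215  36  23 399] [165.70426065 224.9122807 ] [ 0.6988 -0.0351  0.0956] [ 0.6769 -0.1089  0.0781] [0.7286 0.0112 0.12  ]
[214 227   7   7  32] [217.0625 229.6875] [ 0.5729 -0.0966  0.0856] [ 0.5643 -0.1019  0.0785] [ 0.5845 -0.0915  0.0911]
[215 245  10  11  89] [219.68539326 249.85393258] [ 0.5166 -0.0261  0.099 ] [ 0.5064 -0.0416  0.0782] [ 0.529  -0.0161  0.107 ]
[155 299   7  11  55] [157.92727273 303.92727273] [0.5487 0.1755 0.0913] [0.5435 0.1679 0.0783] [0.557  0.1809 0.0992]
side 1179 0.058840222016202995 ((566.8155517578125, -43.08613586425781), (164.6566162109375, 219.47772216796875), 8.688691139221191)
[276 113  14  41 232] [283.30603448 133.64224138] [ 0.704  -0.0026  0.0963] [ 0.6765 -0.1111  0.078 ] [0.7297 0.1392 0.1199]
[235 115   3   5  15] [236. 117.] [0.5494 0.1687 0.0905] [0.5444 0.1625 0.0786] [0.5543 0.1756 0.0986]
[236 142   7   7  38] [239.15789474 144.76315789] [ 0.5171 -0.0359  0.0975] [ 0.5056 -0.0461  0.0798] [ 0.5294 -0.0262  0.1062]
[256 154   5   4  17] [257.82352941 155.23529412] [ 0.5736 -0.1004  0.0852] [ 0.5656 -0.1041  0.0786] [ 0.5826 -0.0931  0.092 ]
```

View pics/crop1.png

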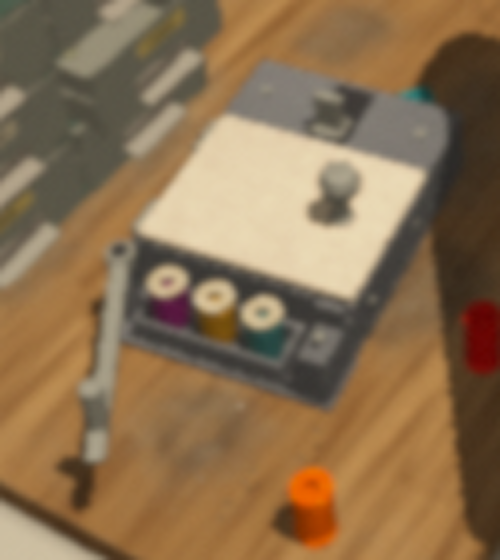

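Run:
```python
from h import *
def ray(c,uv,z):
    K=c["camera_matrix"];E=c["extrinsics"];iE=np.linalg.inv(E)
    d=np.array([(uv[0]-K[0,2])/K[0,0],-(uv[1]-K[1,2])/K[1,1],-1]);d=iE[:3,:3]@d;o=iE[:3,3]
    return o+d*(z-o[2])/d[2]
c=dict(np.load("scene0.npz"));s=dict(np.load("side0.npz"))
yaws=[]
for n,c,roi in(("scene",c,(165,230,250,285)),("side",s,(215,130,285,170))):
    p=c["pixels"];x0,y0,x1,y1=roi
    hsv=cv2.cvtColor(p,cv2.COLOR_BGR2HSV);m=np.zeros(p.shape[:2],np.uint8)
    w=((p[...,2]>165)&(np.abs(world(c)[...,2]-.06)<.01)).astype(np.uint8)*255
    m[y0:y1,x0:x1]=w[y0:y1,x0:x1]
    k,l,st,ce=cv2.connectedComponentsWithStats(m);i=1+st[1:,4].argmax()
    cs,_=cv2.findContours((l==i).astype(np.uint8),0,1)
    ct=max(cs,key=cv2.contourArea)[:,0]
    Q=np.array([ray(c,q,.06)[:2] for q in ct])*1000
    r=cv2.minAreaRect(Q.astype(np.float32));print(n,st[i],r)
# pose from features
for K,T in(((.5166,-.0290),(.5729,-.0966)),((.5171,-.0335),(.5736,-.1004))):
    d=np.subtract(T,K);print("yaw knob-tab",np.arctan2(d[1],d[0])-np.arctan2(-75,45))
```

```text
scene [ 169  233   72   47 1838] ((563.31396484375, -23.289413452148438), (159.7177276611328, 120.20023345947266), 8.04332160949707)
side [ 227  136   56   34 1043] ((565.1346435546875, -48.55290985107422), (161.91351318359375, 212.79013061523438), 8.325681686401367)
yaw knob-tab 0.1540276974886987
yaw knob-tab 0.16089859031254472
```

```bash
cat >> h.py <<'E'
Y=0.145;O=np.array([.567,-.0385])
def cad(x,y): return O+np.array([[np.cos(Y),-np.sin(Y)],[np.sin(Y),np.cos(Y)]])@[x,y]
def plan(wps):
    """wps: (x,y,zgrasp,theta_deg,nrows); prints rows from current pose"""
    o=get_obs();p0=np.array(o["position"]);R0=R.from_quat(o["tool_rot"]);m=R0.as_matrix()
    print("grasp",(p0+.164*m[:,2]).round(4),"theta",np.degrees(np.arctan2(m[1,0],m[0,0])).round(1))
    rows=[];pp,rr=p0,R0
    for x,y,z,th,n in wps:
        T=np.array([x,y,z+.164]);RT=R.from_euler("z",th,degrees=True)*R.from_quat([1,0,0,0])
        dr=(rr.inv()*RT).as_rotvec()
        for i in range(1,n+1):
            p=pp+(T-pp)*i/n;r=rr*R.from_rotvec(dr*i/n)
            rows.append([*(R0.inv().apply(p-p0)/.04).round(2),*(R0.inv()*r).as_rotvec().round(2)])
        pp,rr=T,RT
    print(str([[float(v) for v in r] for r in rows]))
E
python3 - <<'E'
from h import *
W=np.vstack([world(dict(np.load(f"{n}0.npz"))).reshape(-1,3) for n in("scene","side")])
for x0 in np.arange(.3,.8,.05):
    print(round(x0,2),[round(float(np.max(W[(W[:,0]>=x0)&(W[:,0]<x0+.05)&(W[:,1]>=y)&(W[:,1]<y+.05)&(W[:,2]<.5)][:,2],initial=-1)),2) for y in np.arange(-.15,.4,.05)])
for a in(1.117,0): print(a,cad(71-128*np.cos(a),97.5+128*np.sin(a)) if 0 else cad(*(np.array([71-128*np.cos(a),97.5+128*np.sin(a)])/1000)))
plan([(.551,.1735,.22,124,15)])
E
```

```text
0.3 [0.01, 0.0, 0.0, 0.0, 0.0, 0.01, 0.0, 0.02, 0.02, 0.03, 0.03]
0.35 [0.01, 0.05, 0.05, 0.01, 0.01, 0.01, 0.01, 0.02, 0.03, 0.02, 0.02]
0.4 [0.01, 0.05, 0.05, 0.01, 0.01, 0.05, 0.04, 0.02, 0.02, 0.02, 0.02]
0.45 [0.06, 0.07, 0.07, 0.07, 0.06, 0.01, 0.01, 0.02, 0.03, 0.02, 0.02]
0.5 [0.06, 0.07, 0.11, 0.06, 0.06, 0.01, 0.1, 0.02, 0.02, 0.02, 0.02]
0.55 [0.09, 0.09, 0.06, 0.06, 0.06, 0.07, 0.1, 0.02, 0.02, 0.02, 0.02]
0.6 [0.06, 0.06, 0.07, 0.06, 0.07, 0.07, 0.01, 0.02, 0.03, 0.02, 0.02]
0.65 [0.13, 0.15, 0.13, 0.01, 0.15, 0.01, 0.0, 0.02, 0.02, 0.03, 0.02]
0.7 [0.2, 0.2, 0.2, 0.2, 0.2, 0.2, 0.01, 0.11, 0.1, 0.14, 0.13]
0.75 [0.2, 0.2, 0.2, 0.2, 0.2, 0.2, 0.0, 0.23, 0.22, 0.22, 0.22]
1.117 [0.55101988 0.17396567]
0 [0.49651015 0.04974076]
grasp [ 0.1839 -0.5967  0.2399] theta 17.1
[[0.96, -1.05, 0.04, -0.0, -0.0, -0.12], [1.93, -2.09, 0.07, -0.0, -0.0, -0.25], [2.89, -3.14, 0.11, -0.0, -0.0, -0.37], [3.85, -4.19, 0.14, -0.0, -0.0, -0.5], [4.81, -5.24, 0.18, -0.0, -0.0, -0.62], [5.78, -6.28, 0.21, -0.0, -0.0, -0.75], [6.74, -7.33, 0.25, -0.0, -0.0, -0.87], [7.7, -8.38, 0.28, -0.0, -0.0, -0.99], [8.66, -9.42, 0.32, -0.0, -0.0, -1.12], [9.63, -10.47, 0.35, -0.0, -0.0, -1.24], [10.59, -11.52, 0.39, -0.0, -0.0, -1.37], [11.55, -12.57, 0.43, -0.0, -0.0, -1.49], [12.51, -13.61, 0.46, -0.0, -0.0, -1.62], [13.48, -14.66, 0.5, -0.0, -0.0, -1.74], [14.44, -15.71, 0.53, -0.0, -0.0, -1.87]]
```

move_arm(commands=[[[1, -1.05, 0, 0, 0, -0.12], [2, -2.1, 0.1, 0, 0, -0.25], [2.9, -3.15, 0.1, 0, 0, -0.37], [3.85, -4.2, 0.15, 0, 0, -0.5], [4.8, -5.25, 0.2, 0, 0, -0.62], [5.8, -6.3, 0.2, 0, 0, -0.75], [6.75, -7.35, 0.25, 0, 0, -0.87], [7.7, -8.4, 0.3, 0, 0, -1], [8.7, -9.4, 0.3, 0, 0, -1.12], [9.6, -10.5, 0.35, 0, 0, -1.24], [10.6, -11.5, 0.4, 0, 0, -1.37], [11.55, -12.55, 0.4, 0, 0, -1.49]]], claw=-1)

```text
time: 1.6
position: [0.4784, 0.0203, 0.3885]
tool_rot: [0.624, 0.781, -0.0, -0.0]
ft_force: [0.4, -0.7, -0.8]
grip_width: 0.0868
grip_force: 0.0
```

Run:
```python
from h import *
plan([(.551,.174,.17,124,7)])
```

```text
grasp [0.4783 0.0203 0.2245] theta 102.7
[[0.48, 0.37, 0.19, -0.0, 0.0, -0.05], [0.96, 0.75, 0.39, -0.0, 0.0, -0.11], [1.44, 1.12, 0.58, -0.0, 0.0, -0.16], [1.91, 1.5, 0.78, -0.0, 0.0, -0.21], [2.39, 1.87, 0.97, -0.0, 0.0, -0.27], [2.87, 2.24, 1.17, -0.0, 0.0, -0.32], [3.35, 2.62, 1.36, -0.0, 0.0, -0.37]]
```

move_arm(commands=[[[0.5, 0.4, 0.2, 0, 0, -0.05], [1, 0.75, 0.4, 0, 0, -0.11], [1.45, 1.1, 0.6, 0, 0, -0.16], [1.9, 1.5, 0.8, 0, 0, -0.21], [2.4, 1.9, 1, 0, 0, -0.27], [2.9, 2.25, 1.2, 0, 0, -0.32], [3.35, 2.6, 1.35, 0, 0, -0.38], [3.35, 2.6, 1.35, 0, 0, -0.38]]])

```text
time: 2.6
position: [0.5506, 0.173, 0.3341]
tool_rot: [0.466, 0.885, -0.0, -0.0]
ft_force: [-0.8, -0.2, -0.3]
grip_width: 0.087
grip_force: 0.0
```

Run:
```python
from h import *
c=camera("wrist");W=world(c);cv2.imwrite("pics/wrist1.png",c["pixels"])
m=((W[...,2]>.08)&(W[...,2]<.11)).astype(np.uint8)
k,l,st,ce=cv2.connectedComponentsWithStats(m)
for j in range(1,k):
    if st[j,4]>30:
        Q=W[l==j];t=Q[Q[:,2]>Q[:,2].max()-.006];print(ce[j].round(),st[j,4],t.mean(0).round(4),t.min(0).round(4),t.max(0).round(4))
plan([(.551,.174,.086,124,4)])
```

```text
[257. 206.] 344 [0.551  0.1723 0.0968] [0.5447 0.1651 0.0928] [0.558  0.1787 0.0988]
grasp [0.5502 0.1721 0.1704] theta 124.3
[[0.01, 0.01, 0.53, -0.0, -0.0, 0.0], [0.01, 0.02, 1.05, -0.0, -0.0, 0.0], [0.02, 0.03, 1.58, -0.0, -0.0, 0.0], [0.03, 0.04, 2.11, -0.0, -0.0, 0.01]]
```

View pics/wrist1.png

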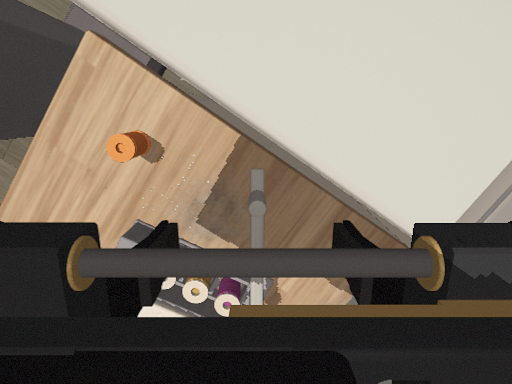

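The wrist view shows the post top at (257,206), centred between the fingers with the bar running down the image. It measures (0.551, 0.172, 0.097), which agrees with the model. Next I descend and grip.

move_arm(commands=[[[0, 0, 0.5, 0, 0, 0], [0, 0, 1, 0, 0, 0], [0, 0, 1.6, 0, 0, 0], [0, 0, 2.1, 0, 0, 0], [0, 0, 2.1, 0, 0, 0]]])

```text
time: 3.28
position: [0.5496, 0.1709, 0.2497]
tool_rot: [0.468, 0.884, -0.001, -0.001]
ft_force: [-0.0, -0.7, -0.2]
grip_width: 0.087
grip_force: 0.0
```

move_arm(commands=[[[0, 0, 0, 0, 0, 0], [0, 0, 0, 0, 0, 0], [0, 0, 0, 0, 0, 0], [0, 0, 0, 0, 0, 0], [0, 0, 0, 0, 0, 0], [0, 0, 0, 0, 0, 0]]], claw=1, squeeze=15)

```text
time: 4.03
position: [0.5503, 0.1718, 0.2508]
tool_rot: [0.467, 0.884, -0.0, -0.0]
ft_force: [-0.4, -0.5, -1.1]
grip_width: 0.0348
grip_force: 0.0
```

Run:
```python
from h import *
H=cad(.071,.0975)
o=get_obs();print(o["grip_width"],o["grip_force"])
wp=[]
a0=1.117
N=11
for a in [a0*(1-i/N) for i in range(1,N+1)]:
    x,y=cad(.071-.128*np.cos(a),.0975+.128*np.sin(a)); wp.append((x,y,.0865,188.3-np.degrees(a),1))
plan(wp)
```

```text
0.034840881839821605 0.0
grasp [0.5503 0.1718 0.0868] theta 124.3
[[0.02, -0.28, 0.01, -0.0, -0.0, -0.1], [-0.03, -0.6, 0.01, -0.0, -0.0, -0.2], [-0.11, -0.91, 0.01, -0.0, -0.0, -0.31], [-0.23, -1.22, 0.01, -0.0, -0.0, -0.41], [-0.37, -1.51, 0.01, -0.0, -0.0, -0.51], [-0.54, -1.79, 0.01, -0.0, -0.0, -0.61], [-0.74, -2.04, 0.01, -0.0, -0.0, -0.71], [-0.97, -2.28, 0.01, -0.0, -0.0, -0.81], [-1.21, -2.49, 0.01, -0.0, -0.0, -0.91], [-1.48, -2.67, 0.01, -0.0, -0.0, -1.02], [-1.77, -2.83, 0.01, -0.0, -0.0, -1.12]]
```

move_arm(commands=[[[0, 0, 0, 0, 0, 0], [0, 0, 0, 0, 0, 0], [0, 0, 0, 0, 0, 0], [0, 0, 0, 0, 0, 0], [0, 0, 0, 0, 0, 0]]])

```text
time: 4.65
position: [0.5503, 0.1718, 0.2507]
tool_rot: [0.467, 0.884, 0.0, -0.0]
ft_force: [-0.4, 0.4, -0.7]
grip_width: 0.0136
grip_force: 15.0
```

move_arm(commands=[[[0, -0.3, 0, 0, 0, -0.1], [-0.03, -0.6, 0, 0, 0, -0.2], [-0.12, -0.91, 0, 0, 0, -0.31], [-0.23, -1.22, 0, 0, 0, -0.41], [-0.37, -1.51, 0, 0, 0, -0.51], [-0.54, -1.79, 0, 0, 0, -0.61], [-0.75, -2.05, 0, 0, 0, -0.71], [-0.97, -2.28, 0, 0, 0, -0.81], [-1.22, -2.49, 0, 0, 0, -0.91], [-1.22, -2.49, 0, 0, 0, -0.91]]])

```text
time: 5.9
position: [0.4961, 0.0746, 0.2508]
tool_rot: [0.033, 0.999, -0.0, 0.001]
ft_force: [2.1, -0.2, -3.0]
grip_width: 0.0136
grip_force: 15.0
```

Run:
```python
from h import *
o=get_obs()
m=R.from_quat(o["tool_rot"]).as_matrix();g=o["position"]+.164*m[:,2]
H=cad(.071,.0975);v=g[:2]-H;print(np.linalg.norm(v),"ang",np.arctan2(v[1],v[0])-Y,np.pi)
x,y=cad(.071-.128,.0975);plan([(x,y,.0865,188.3,3)])
x,y=cad(.071-.128,.0965-.001);plan([(x,y,.0865,188.3,3)])
```

```text
0.126932106931761 ang 2.9465183215478863 3.141592653589793
grasp [0.4964 0.0746 0.0868] theta 176.2
[[-0.02, -0.21, 0.0, -0.0, 0.0, -0.07], [-0.03, -0.41, 0.0, -0.0, 0.0, -0.14], [-0.05, -0.62, 0.01, -0.0, 0.0, -0.21]]
grasp [0.4964 0.0746 0.0868] theta 176.2
[[-0.02, -0.22, 0.0, -0.0, 0.0, -0.07], [-0.04, -0.45, 0.0, -0.0, 0.0, -0.14], [-0.06, -0.67, 0.01, -0.0, 0.0, -0.21]]
```

move_arm(commands=[[[0, -0.2, 0, 0, 0, -0.07], [-0.03, -0.4, 0, 0, 0, -0.14], [-0.05, -0.55, 0, 0, 0, -0.2], [-0.05, -0.64, 0, 0, 0, -0.21], [-0.05, -0.66, 0, 0, 0, -0.21], [-0.05, -0.66, 0, 0, 0, -0.21]]])

```text
time: 6.65
position: [0.4968, 0.0493, 0.2508]
tool_rot: [-0.073, 0.997, 0.0, 0.002]
ft_force: [4.6, 1.6, -5.1]
grip_width: 0.0134
grip_force: 15.0
```

Run:
```python
from h import *
o=get_obs()
m=R.from_quat(o["tool_rot"]).as_matrix();g=o["position"]+.164*m[:,2]
H=cad(.071,.0975);v=g[:2]-H;print(o["ft_force"],np.linalg.norm(v),"ang",np.pi-((np.arctan2(v[1],v[0])-Y)%(2*np.pi)))
c=camera("scene");cv2.imwrite("pics/s2.png",cv2.resize(c["pixels"][205:345,135:260],None,fx=4,fy=4,interpolation=2))
x,y=cad(.071-.128,.0975-.003);plan([(x,y,.0865,188.3,2)])
```

```text
[ 4.57262029  1.62185535 -5.06905379] 0.12731131631167292 ang -0.004025079754866656
grasp [0.4973 0.0493 0.0868] theta -171.6
[[0.0, -0.03, 0.0, -0.0, 0.0, 0.0], [0.0, -0.06, 0.01, -0.0, 0.0, 0.0]]
```

move_arm(commands=[[[0, -0.05, 0, 0, 0, 0], [0, -0.08, 0, 0, 0, 0], [0, -0.08, 0, 0, 0, 0]]])

```text
time: 7.08
position: [0.4968, 0.0481, 0.2508]
tool_rot: [-0.072, 0.997, 0.002, 0.001]
ft_force: [6.8, 13.6, -3.5]
grip_width: 0.0137
grip_force: 15.0
```

Run:
```python
from h import *
o=get_obs()
m=R.from_quat(o["tool_rot"]).as_matrix();g=o["position"]+.164*m[:,2]
H=cad(.071,.0975);v=g[:2]-H;print(o["ft_force"],np.linalg.norm(v),"ang",np.pi-((np.arctan2(v[1],v[0])-Y)%(2*np.pi)))
```

```text
[ 6.84810067 13.60626547 -3.54737286] 0.1274113095041037 ang -0.00795379992033407
```

move_arm(commands=[[[0, 0.06, 0, 0, 0, 0], [0, 0.06, 0, 0, 0, 0], [0, 0.06, 0, 0, 0, 0], [0, 0.06, 0, 0, 0, 0], [0, 0.06, -0.7, 0, 0, 0], [0, 0.06, -1.4, 0, 0, 0], [0, 0.06, -1.4, 0, 0, 0]]], claw=-1)

```text
time: 7.95
position: [0.4965, 0.0479, 0.3085]
tool_rot: [-0.073, 0.997, -0.001, 0.002]
ft_force: [0.2, 0.1, 0.2]
grip_width: 0.0756
grip_force: 0.0
```

Run:
```python
from h import *
print(get_obs()["grip_width"])
x,y=cad(-.045,.015);print(x,y);plan([(x-.01,y,.142,188.3,3)])
```

```text
0.07557573127592636
0.5203048477900842 -0.030159570748887768
grasp [0.4972 0.0477 0.1445] theta -171.6
[[-0.02, -0.66, 0.02, -0.0, 0.0, 0.0], [-0.04, -1.32, 0.04, -0.0, 0.0, 0.0], [-0.06, -1.98, 0.06, -0.0, 0.0, 0.0]]
```

move_arm(commands=[[[0, -0.7, 0, 0, 0, 0], [-0.05, -1.3, 0, 0, 0, 0], [-0.05, -2, 0.05, 0, 0, 0], [-0.05, -2, 0.05, 0, 0, 0]]])

```text
time: 8.45
position: [0.5098, -0.0323, 0.3038]
tool_rot: [-0.072, 0.997, 0.0, -0.001]
ft_force: [0.2, 0.1, -0.3]
grip_width: 0.0869
grip_force: 0.0
```

Run:
```python
from h import *
c=camera("wrist");W=world(c);cv2.imwrite("pics/wrist2.png",c["pixels"])
m=((W[...,2]>.078)&(W[...,2]<.11)).astype(np.uint8)
k,l,st,ce=cv2.connectedComponentsWithStats(m)
Rm=np.array([[np.cos(Y),np.sin(Y)],[-np.sin(Y),np.cos(Y)]])
for j in range(1,k):
    if st[j,4]>30:
        Q=W[l==j];t=Q[Q[:,2]>Q[:,2].max()-.006];mid=(t.max(0)+t.min(0))/2;print(ce[j].round(),st[j,4],t.mean(0).round(4),t.min(0).round(4),t.max(0).round(4),"cad",(Rm@(mid[:2]-O)*1000).round(1))
x,y=cad(-.045,.015);plan([(x,y,.09,188.3,4)])
```

```text
[378. 217.] 582 [0.4957 0.0467 0.0966] [0.4894 0.0406 0.0927] [0.5029 0.0542 0.0987] cad [-57.7  95.3]
[256. 234.] 1054 [ 0.5161 -0.0329  0.1024] [ 0.5077 -0.0441  0.099 ] [ 0.5255 -0.0201  0.105 ] cad [-48.9  13.6]
[158. 297.] 34 [ 0.5814 -0.0955  0.0863] [ 0.5785 -0.0968  0.0831] [ 0.5842 -0.0947  0.0889] cad [  6.  -58.8]
grasp [ 0.509  -0.0312  0.1398] theta -171.7
[[-0.07, -0.0, 0.31, 0.0, -0.0, 0.0], [-0.14, -0.01, 0.62, 0.0, -0.0, 0.0], [-0.21, -0.01, 0.93, 0.0, -0.0, 0.0], [-0.28, -0.01, 1.25, 0.0, -0.0, 0.0]]
```

View pics/wrist2.png

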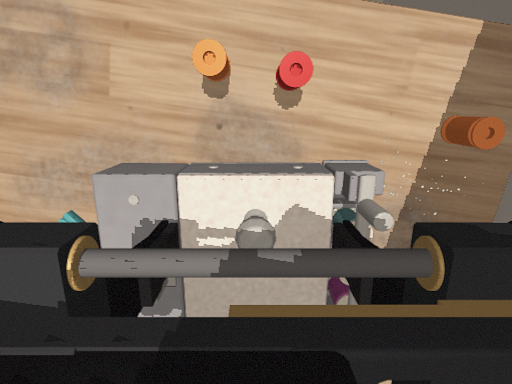

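The wrist view shows the knob at (256,234), centred between the fingers. The post is at (378,217) and the bar lies shut along the bay. Next I descend on the knob and grip it.

move_arm(commands=[[[-0.27, 0, 0.3, 0, 0, 0], [-0.27, 0, 0.6, 0, 0, 0], [-0.27, 0, 0.95, 0, 0, 0], [-0.27, 0, 1.25, 0, 0, 0], [-0.27, 0, 1.25, 0, 0, 0]]])

```text
time: 9.12
position: [0.5198, -0.0289, 0.2534]
tool_rot: [-0.074, 0.997, 0.001, -0.001]
ft_force: [0.2, 0.4, -0.4]
grip_width: 0.087
grip_force: 0.0
```

move_arm(commands=[[[0, 0, 0, 0, 0, 0], [0, 0, 0, 0, 0, 0], [0, 0, 0, 0, 0, 0], [0, 0, 0, 0, 0, 0], [0, 0, 0, 0, 0, 0], [0, 0, 0, 0, 0, 0], [0, 0, 0, 0, 0, 0], [0, 0, 0, 0, 0, 0], [0, 0, 0, 0, 0, 0], [0, 0, 0, 0, 0, 0]]], claw=1, squeeze=30)

```text
time: 10.38
position: [0.5205, -0.0302, 0.2548]
tool_rot: [-0.074, 0.997, -0.001, 0.0]
ft_force: [-0.8, -5.3, 0.7]
grip_width: 0.0251
grip_force: 27.9
```

move_arm(commands=[[[-0.03, 0, -0.08, 0, 0, 0], [-0.05, 0, -0.16, 0, 0, 0], [-0.08, 0, -0.23, 0, 0, 0], [-0.08, 0, -0.23, 0, 0, 0]]])

```text
time: 10.88
position: [0.5239, -0.0297, 0.264]
tool_rot: [-0.074, 0.997, -0.001, 0.0]
ft_force: [0.8, -5.9, -1.9]
grip_width: 0.0252
grip_force: 28.9
```

move_arm(commands=[[[-0.02, 0, -0.06, 0, 0, 0], [-0.03, 0, -0.1, 0, 0, 0], [-0.03, 0, -0.1, 0, 0, 0]]])

```text
time: 11.25
position: [0.5254, -0.0294, 0.2678]
tool_rot: [-0.074, 0.997, -0.001, 0.001]
ft_force: [1.6, -5.2, -4.5]
grip_width: 0.0251
grip_force: 29.5
```

move_arm(commands=[[[-0.02, 0, -0.04, 0, 0, 0], [-0.03, 0, -0.08, 0, 0, 0], [-0.03, 0, -0.08, 0, 0, 0]]])

```text
time: 11.62
position: [0.5268, -0.0292, 0.2712]
tool_rot: [-0.074, 0.997, -0.001, 0.001]
ft_force: [2.5, -5.1, -2.4]
grip_width: 0.0254
grip_force: 30.0
```

Run:
```python
from h import *
c=camera("side");d=dict(np.load("side0.npz"));W=world(c);W0=world(d)
# lid front strip height change
for n,M in(("now",W),("before",W0)):
    s=M[130:175,215:290].reshape(-1,3)
    R2=np.array([[np.cos(Y),np.sin(Y)],[-np.sin(Y),np.cos(Y)]]);q=(s[:,:2]-O)@R2.T
    for x0 in(-.08,-.07,-.06,-.04,-.02,0,.02,.04):
        k=(q[:,0]>x0)&(q[:,0]<x0+.015)&(q[:,1]>-.04)&(q[:,1]<-.01)&(s[:,2]<.09)
        print(n,x0,k.sum(),s[k,2].mean().round(4) if k.any() else None)
cv2.imwrite("pics/side3.png",cv2.resize(c["pixels"][90:210,200:320],None,fx=5,fy=5,interpolation=2))
```

```text
now -0.08 26 0.0714
now -0.07 19 0.0802
now -0.06 18 0.0786
now -0.04 19 0.0762
now -0.02 23 0.0643
now 0 16 0.0659
now 0.02 15 0.0684
now 0.04 16 0.065
before -0.08 19 0.0606
before -0.07 21 0.061
before -0.06 19 0.0609
before -0.04 19 0.0607
before -0.02 20 0.0598
before 0 8 0.0611
before 0.02 18 0.0603
before 0.04 19 0.0607
```

View pics/side3.png

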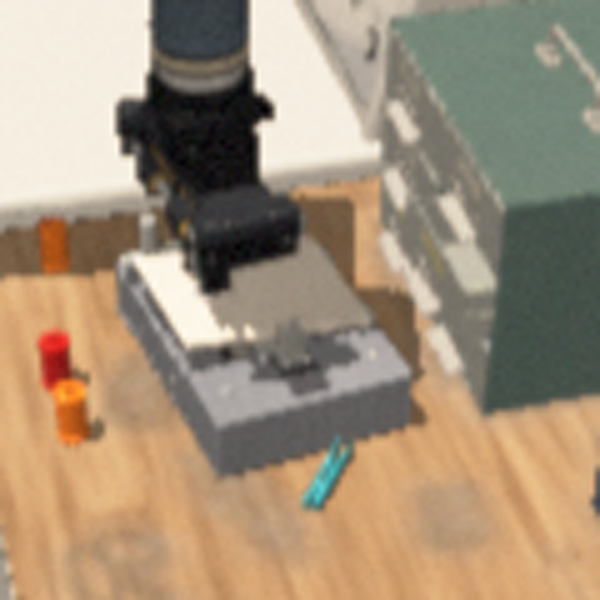

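The side view shows the lid front clearly raised: about 19 mm at the front edge, 0.13–0.14 rad. That is past the 0.08 rad limit, with only about 2–4 N on the wrist. The lid is not caught, so the slide stays untouched. I'll go on lifting to 45°.

Run:
```python
from h import *
o=get_obs();m=R.from_quat(o["tool_rot"]).as_matrix();g=o["position"]+.164*m[:,2]
k=lambda f:np.array([-.127*np.cos(.3302+f),.127*np.sin(.3302+f)])
f0=.139;wp=[]
for f in np.linspace(f0,.79,13)[1:]:
    d=k(f)-k(f0);wp.append((g[0]+d[0]*np.cos(Y),g[1]+d[0]*np.sin(Y),g[2]+d[1],-171.7,1))
plan(wp)
```

```text
grasp [ 0.5272 -0.0295  0.1072] theta -171.5
[[-0.09, -0.01, -0.15, -0.0, 0.0, 0.0], [-0.18, -0.01, -0.3, -0.0, 0.0, 0.0], [-0.28, -0.01, -0.44, -0.0, 0.0, 0.0], [-0.39, -0.01, -0.58, -0.0, 0.0, 0.0], [-0.5, -0.01, -0.71, -0.0, 0.0, 0.0], [-0.62, -0.01, -0.83, -0.0, 0.0, 0.0], [-0.75, -0.01, -0.95, -0.0, 0.0, 0.0], [-0.88, -0.01, -1.06, -0.0, 0.0, 0.0], [-1.02, -0.02, -1.16, -0.0, 0.0, 0.0], [-1.16, -0.02, -1.25, -0.0, 0.0, 0.0], [-1.31, -0.02, -1.34, -0.0, 0.0, 0.0], [-1.46, -0.02, -1.42, -0.0, 0.0, 0.0]]
```

move_arm(commands=[[[-0.09, 0, -0.15, 0, 0, 0], [-0.18, 0, -0.3, 0, 0, 0], [-0.28, 0, -0.44, 0, 0, 0], [-0.39, 0, -0.58, 0, 0, 0], [-0.5, 0, -0.71, 0, 0, 0], [-0.62, 0, -0.83, 0, 0, 0], [-0.62, 0, -0.83, 0, 0, 0]]])

```text
time: 12.55
position: [0.5509, -0.0257, 0.3044]
tool_rot: [-0.074, 0.997, -0.001, 0.0]
ft_force: [1.5, -6.4, -3.4]
grip_width: 0.0249
grip_force: 30.3
```

move_arm(commands=[[[-0.13, 0, -0.12, 0, 0, 0], [-0.26, 0, -0.23, 0, 0, 0], [-0.4, 0, -0.33, 0, 0, 0], [-0.54, 0, -0.42, 0, 0, 0], [-0.69, 0, -0.51, 0, 0, 0], [-0.84, 0, -0.59, 0, 0, 0], [-0.84, 0, -0.59, 0, 0, 0], [-0.84, 0, -0.59, 0, 0, 0]]])

```text
time: 13.55
position: [0.5833, -0.021, 0.3277]
tool_rot: [-0.074, 0.997, -0.002, -0.001]
ft_force: [-0.6, -7.2, -0.6]
grip_width: 0.025
grip_force: 30.2
```

Run:
```python
from h import *
R2=np.array([[np.cos(Y),np.sin(Y)],[-np.sin(Y),np.cos(Y)]])
ims=[]
for n in("scene","side"):
    c=camera(n);W=world(c);p=c["pixels"]
    q=np.einsum('ij,hwj->hwi',R2,W[...,:2]-O)
    k=(q[...,1]>-.045)&(q[...,1]<.075)&(W[...,2]>.062)&(W[...,2]<.19)&(p[...,2].astype(int)>120)&(p[...,0]>80)&(q[...,0]>-.09)&(q[...,0]<.08)
    x=q[...,0][k];z=W[...,2][k]
    if k.sum()>20: 
        f=np.polyfit(x,z,1);r=np.abs(np.polyval(f,x)-z);g=r<.008;f=np.polyfit(x[g],z[g],1);print(n,k.sum(),g.sum(),"lid angle",np.degrees(np.arctan(-f[0])),z.max(),x.min())
    a=p[190:330,130:270] if n=="scene" else p[80:210,190:320]
    ims.append(cv2.resize(a,(400,400),interpolation=2))
cv2.imwrite("pics/f.png",np.hstack(ims))
x=get_obs();print(x["ft_force"],x["grip_width"],x["grip_force"],x["position"])
```

```text
scene 436 404 lid angle 43.97208184060237 0.1677602580712838 -0.03558569334316272
side 303 282 lid angle 43.64833821314077 0.1723405460792944 -0.036971832057479226
[-0.25913586 -6.52560648 -1.12052045] 0.024668526714506495 30.169814547916758 [ 0.58328793 -0.02101702  0.32768395]
```

View pics/f.png

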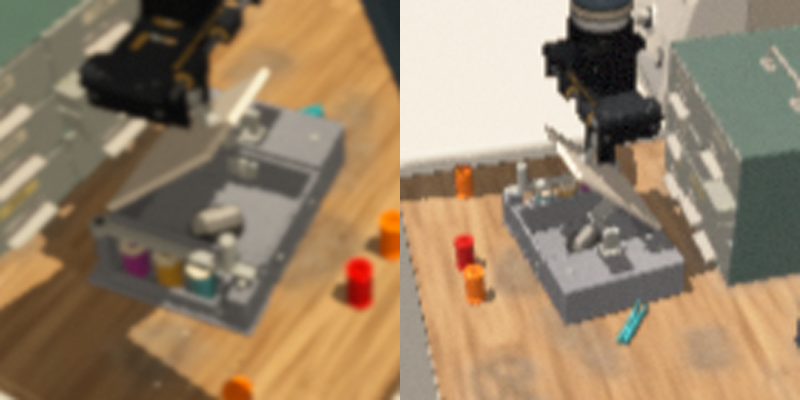

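The lid is at about 44° and held by its knob, the bar is shut along the bay at (150–230, 240–260), and all three spools are in their cells. I'm handing in.

```bash
python3 -c "
from rig import *
print(hand_in())"
```

```text
the job is handed in; nothing more can be done
None
```

I handed the job in with the lid held by its knob at about 44°, the keeper bar shut against its stop and the three spools in their bay; the tug showed the lid was not caught, so I left the release slide alone.

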